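# Load the ware carrier and hold it level over the kiln

## Robot

A 6-joint arm with a two-finger parallel gripper is mounted at the origin on the work surface. World frame = base frame: x ahead of the robot, y to its left, z up, the work surface at z = 0. Lengths are in m, angles in rad, forces in N, time in s.
With the tool pointing down it reaches from about 0.225 to 0.875 m from the base axis. Payload 3.4 kg.
Tool frame: the origin (TCP) lies at the very end of the fingers, on their centre line; the grasp point (between the pads) lies 19 mm behind it; z points along the fingers, y is the direction in which the jaws open and shut (so a half turn about z gives the same grasp; the last joint's range is limited). The gripper opens to 85 mm and grips with 20 to 120 N. Pads are 22 mm wide; open, the fingers measure 114 mm over their backs; the gripper's body (76 mm by 85 mm) begins 54 mm behind the grasp point. The pads swing forward as they close: fully open they stand 13 mm farther back than shut.
Start: joints at [-1.278, 0.276, 1.505, -0, 1.361, -0.121], TCP at [0.231, -0.527, 0.199] pointing down, gripper open.
Joint ranges: [-2.89, 2.89], [-0.75, 2.08], [0.22, 2.7], [-1.18, 4.32], [0.11, 2.71], [-2.7, 2.7]. Speed limits (rad/s): [2.57, 2.57, 3.14, 3.14, 3.14, 3.14].

## Interface

Orientations are given as a unit quaternion [w, x, y, z].
In Python, from rig import manip gives the robot as it stands. The module is installed in compiled form; this text tells all that it offers.
- The arm moves only by the tool carry_out, never from a script. Its argument "moves" is one flat list of numbers, 5 for each row, row after row: the opening in per cent of the stroke, from 0 (shut) to 100 (fully open), then the shift along the world's x, y, z in cm, then the turn about the world's z in rad. A call has exactly 10 rows; each row shifts and turns the commanded pose from where the row before left it; what a row does not reach is not made up. A row lasts 1/10 s, in which the tool goes at most 50 mm and 8.59 degrees, less where a joint would pass 70% of its speed; a pose out of reach is approached as far as the arm can. A call is refused whole if a number of a shift passes 5 or a number of a turn 0.15, either way. A call with a gripper value outside its range is refused whole. The fingers move at their own pace and stop on an object; "squeeze" is the grip in N (left out, the last holds). Time passes only in rows, so rows that do not move let the fingers close, or fill a call up. It gives the time, the measured TCP pose, the force and the opening at its end, in the units of the state.
- manip.get_state(): the state, without advancing time (a new reading comes with each control period).
- manip.get_image(name): name is "side" or "top"; returns the picture (420x560x3 uint8, red, green, blue); there is no depth.
- manip.camera_info(name): a dict with "fov_y" (degrees; the focal length in pixels is half the picture's height over the tangent of half this angle, whatever the lens; pixels are square), "cx", "cy" (the principal point, pixels), "dist" ([k1, k2, p1, p2, k3] as OpenCV has them; the pictures are not rectified), "rvec" (rotation vector, rad) and "tvec" (3), from world to camera coordinates, as OpenCV has them. Camera axes: x right, y down, z forward; pixel columns grow to the right and rows downward; lengths in m; the calibration is good to about 2 mm. A picture is of the moment at which its call begins. camera_info takes no time and is no camera call.
- manip.sign_off(): hands the job in, once; it reports no verdict.
The state is a dict: "clock": time; "qpos": joint angles; "qd": joint speeds; "effort": joint torques, N m; "position": TCP position; "ee_rot": TCP orientation; "contact_force": force on the tool from outside, world axes, zero at the start; "moment": the same for the moment, N m; "width": finger opening in m.
Only numpy, scipy, OpenCV 4.12 (cv2) and the standard library are available. Lean on these libraries where they do the work, as an engineer would, in place of code of your own. Each camera call takes 0.05 s, during which the arm holds its last target. There are 200 camera calls.

## Task

Get the ware carrier ready for the kiln: lay the large clay disc flat on the middle of its cork pad and the small disc centred on top of it, setting them down rather than dropping them. Then pick the carrier up by its grip board, keeping it level so that the stack stays put and the loose ball stays inside its ring, and bring it over the middle of the open kiln. Finish there still holding it, level and still, roughly a hand's breadth above the kiln's rim, so that the kiln loader can take the pieces off it; leave the other pottery and the brush alone.

Things in the scene. Friction and masses are not known exactly. Their poses are not given: they have to be found in the camera images.
- carrier: loose wooden ware carrier, about 0.45 kg, balanced about its middle: flat brown wooden board 260 (x) by 130 (y) by 12 mm; across its middle an upright grip board 16 mm thick (x), 120 wide (y), top edge 118 mm up, with a hand slot 84 wide from 58 to 88 mm up. Cork pad on its +x half, ball in a low ring on its -x half. Origin: centre of the underside, on the table at z = 0; z up
- carrier_pad (a point): centre of the top face of the carrier's round cork pad (72 mm across, 3 mm thick), 85 mm from the grip board's mid-plane on the +x side and 15 mm above the underside; axes are the carrier's
- carrier_ring (a point): middle of the ball's pocket, on the board's top face (12 mm above the underside), 85 mm from the grip board's mid-plane on the -x side. The pocket is a wooden ring glued to the board, 64 mm inside, 84 mm outside, only 5 mm tall
- carrier_grip (a point): middle of the top rail of the carrier's grip board, 103 mm above the underside; the rail is 16 mm thick along the carrier's x, runs 120 mm along its y, and reaches 15 mm above and below this point
- ball_center (a point): centre of the loose unglazed clay ball, 50 mm across, about 0.1 kg, that can roll some 17 mm any way inside its ring on the carrier; it is there at the start
- large_disc: loose flat unglazed clay disc, 64 mm across, 10 mm thick, about 60 g, lying on the table. Origin: centre of its underside, z up
- small_disc: the smaller loose flat clay disc, 52 mm across, 10 mm thick, about 40 g, lying on the table. Origin: centre of its underside, z up
- kiln_mouth (a point): centre of the ten-sided opening of the fixed top-loading kiln that stands on the floor at the table's right edge, level with the kiln's rim, 20 mm above the table top. The opening is 300 mm across, its brick wall 58 mm thick, and the chamber below is about 330 mm deep
- bowl: bystander: loose pale bowl, 124 mm across, 60 mm tall, to be left where it is; origin: centre of its underside
- mug: bystander: loose pale mug with a handle, 76 mm across, 85 mm tall, to be left where it is; origin: centre of its underside
- brush: bystander: loose brush 200 mm long, lying on the table, to be left where it is; origin under its middle
Mind the look-alikes: they are no part of the job. What is shaped like the large_disc but black or green is not meant.

How it is judged:
On the way, in this order (a step that is already met when the one before it is completed fails the run):
1. the large disc lies flat and let go on the middle of the cork pad, the carrier standing on the table (horizontal distance between large_disc and carrier_pad below 0.01 m and z of large_disc in the frame of carrier_pad between -0.003 and 0.004 m and angle between large_disc's own z axis and vertical below 0.2 rad and contact force between the fingers and large_disc below 0.05 N and height (world z) of carrier below 0.015 m), for 0.2 s.
2. the small disc lies flat and let go on the middle of the large one, which is still on the pad, the carrier standing on the table (horizontal distance between large_disc and carrier_pad below 0.01 m and z of large_disc in the frame of carrier_pad between -0.003 and 0.004 m and angle between each of large_disc, small_disc's own z axis and vertical below 0.2 rad and horizontal distance between small_disc and large_disc below 0.01 m and z of small_disc in the frame of carrier_pad between 0.007 and 0.014 m and contact force between the fingers and small_disc below 0.05 N and height (world z) of carrier below 0.015 m), for 0.2 s.
3. the carrier is lifted clear in the gripper with the stack and the ball aboard (horizontal distance between large_disc and carrier_pad below 0.01 m and z of large_disc in the frame of carrier_pad between -0.003 and 0.004 m and angle between each of large_disc, small_disc's own z axis and vertical below 0.2 rad and horizontal distance between small_disc and large_disc below 0.01 m and z of small_disc in the frame of carrier_pad between 0.007 and 0.014 m and horizontal distance between ball_center and carrier_ring below 0.028 m and z of ball_center in the frame of carrier_ring below 0.032 m and height (world z) of carrier above 0.03 m and contact force between the fingers and carrier above 1 N), for 0.2 s.
At the end, for the whole second after the job is handed in: Carrier held by the gripper only, still, within 0.12 rad of level, its middle within 60 mm of the kiln's seen from above, its underside 30 to 180 mm above the rim; large disc flat within 10 mm of the pad's middle, small disc flat within 10 mm of the large one's; ball inside its ring (horizontal distance between carrier and kiln_mouth below 0.06 m and z of carrier in the frame of kiln_mouth between 0.03 and 0.18 m and angle between carrier's own z axis and vertical below 0.12 rad and linear speed of carrier below 0.03 m/s and angular speed of carrier below 0.15 rad/s and contact force between the fingers and carrier above 1 N and contact force between carrier and kiln below 0.05 N and contact force between carrier and table below 0.05 N and horizontal distance between large_disc and carrier_pad below 0.01 m and z of large_disc in the frame of carrier_pad between -0.003 and 0.004 m and angle between each of large_disc, small_disc's own z axis and vertical below 0.2 rad and horizontal distance between small_disc and large_disc below 0.01 m and z of small_disc in the frame of carrier_pad between 0.007 and 0.014 m and horizontal distance between ball_center and carrier_ring below 0.028 m and z of ball_center in the frame of carrier_ring below 0.032 m); the arm keeps its last pose, push and grip.
It fails at once if the ball leaves its ring (not (horizontal distance between ball_center and carrier_ring below 0.028 m and z of ball_center in the frame of carrier_ring below 0.032 m)).
It fails at once if the carrier is tipped more than 0.3 rad (angle between carrier's own z axis and vertical above 0.3 rad).
It fails at once if large disc dropped (falling free at over 0.5 m/s) while loading (height (world z) of carrier below 0.015 m and linear speed of large_disc above 0.5 m/s and contact force between the fingers and large_disc below 0.05 N).
It fails at once if small disc dropped (falling free at over 0.5 m/s) while loading (height (world z) of carrier below 0.015 m and linear speed of small_disc above 0.5 m/s and contact force between the fingers and small_disc below 0.05 N).
It fails at once if the bowl, the mug or the brush is disturbed (moved over 25 mm) (distance of any of bowl, mug, brush from where it was at the start of the episode above 0.025 m).
It also fails if it takes over 72 s, if anything falls off the work surface, if the arm or the gripper's body presses on something with over 40 N, if the wrist force passes 120 N, or if a joint passes its speed limit or range.

## Working session

There is one attempt and no reset: what is moved stays moved. The work goes in short steps, Python scripts to look and compute and a tool call to move; the robot and the scene stay as the last step left them, time stands still between calls to the robot, and variables do not carry over. Pictures are saved under pics/ and viewed, about 8 in all and at most 12, crops included, and the job is handed in when it is done.

Besides the shell and the picture viewer there is one more tool, called after "Request:" as name(argument=value, ...) on one line, values as JSON. carry_out: Moves the arm, as the interface text tells. Its arguments: {"type":"object","properties":{"moves":{"type":"array","items":{"type":"number"}},"squeeze":{"type":"number"}},"required":["moves"]}

```bash
mkdir -p pics; cat > h.py <<'E'
import numpy as np, cv2
from rig import manip
def cam(n):
    c=manip.camera_info(n); f=210/np.tan(np.radians(c["fov_y"])/2)
    K=np.array([[f,0,c["cx"]],[0,f,c["cy"]],[0,0,1]]); return K,np.array(c["dist"],float),np.array(c["rvec"],float),np.array(c["tvec"],float)
def world(n,uv,z):
    K,d,r,t=cam(n); R=cv2.Rodrigues(r)[0]
    p=cv2.undistortPoints(np.array(uv,float).reshape(-1,1,2),K,d).reshape(-1,2)
    o=-R.T@t.ravel(); D=np.c_[p,np.ones(len(p))]@R
    return o+D*((z-o[2])/D[:,2])[:,None]
def pix(n,P):
    K,d,r,t=cam(n); return cv2.projectPoints(np.array(P,float).reshape(-1,1,3),r,t,K,d)[0].reshape(-1,2)
def shot(n,name,crop=None,s=1):
    im=manip.get_image(n)[:,:,::-1]; cv2.imwrite(f"pics/{name}_raw.png",im)
    if crop: x0,y0,x1,y1=crop; im=im[y0:y1,x0:x1]
    if s!=1: im=cv2.resize(im,None,fx=s,fy=s,interpolation=cv2.INTER_CUBIC)
    cv2.imwrite(f"pics/{name}.png",im)
E
python3 - <<'E'
from h import *
shot("top","t0",s=1.42); shot("side","s0",s=1.42)
for n in("top","side"):
    print(manip.camera_info(n))
print(manip.get_state())
E
```

```text
{'fov_y': 45.59612156527484, 'cx': 267.4864503203927, 'cy': 198.62387490640774, 'dist': array([0.01470759, 0.        , 0.        , 0.        , 0.        ]), 'rvec': array([ 2.2085301 , -2.14464515,  0.13985018]), 'tvec': array([-0.04059595,  0.51656267,  1.31250206])}
{'fov_y': 49.02819124521978, 'cx': 274.44074156355987, 'cy': 215.92240913940248, 'dist': array([-0.12930095,  0.        ,  0.        ,  0.        ,  0.        ]), 'rvec': array([ 0.18339594, -2.75994302,  1.36233283]), 'tvec': array([0.51132374, 0.11691054, 1.34368691])}
{'clock': 0.1, 'qpos': array([-1.27798592e+00,  2.76522557e-01,  1.50598888e+00, -9.95595732e-06,
        1.36072972e+00, -1.21016470e-01]), 'qd': array([ 4.48584414e-04, -1.23734481e-03, -1.96731356e-03, -6.91629956e-04,
       -2.96588310e-04,  8.34746129e-05]), 'effort': array([ 1.15826770e-03, -4.17699623e+01, -2.46405548e+01, -4.46371132e-04,
        5.88315437e-03, -1.33370827e-05]), 'position': array([ 0.23104635, -0.52596273,  0.19773855]), 'ee_rot': array([-8.20794434e-04,  9.78669133e-01,  2.05441109e-01, -7.55633697e-05]), 'contact_force': array([-0.16675017,  0.14143722,  0.39238795]), 'moment': array([ 0.01039185, -0.04278241,  0.02046288]), 'width': 0.08546200323869572}
```

View pics/t0.png

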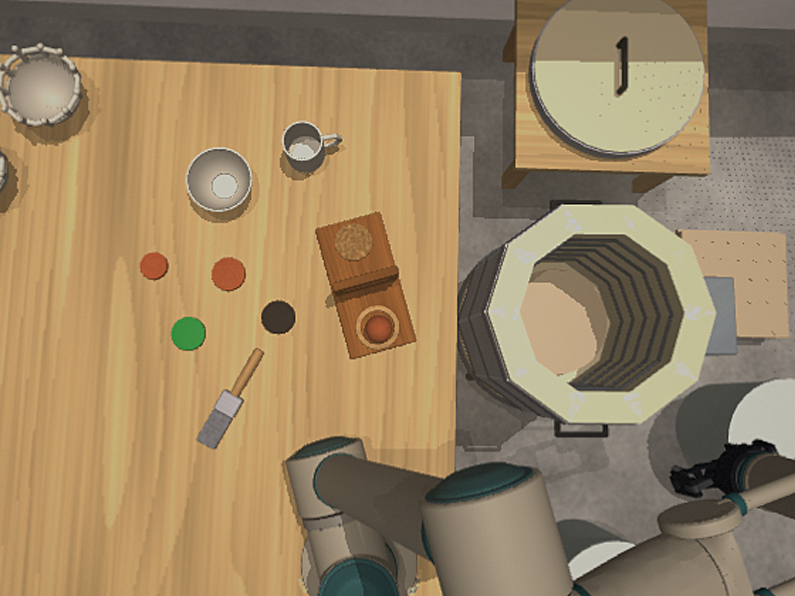

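View pics/s0.png

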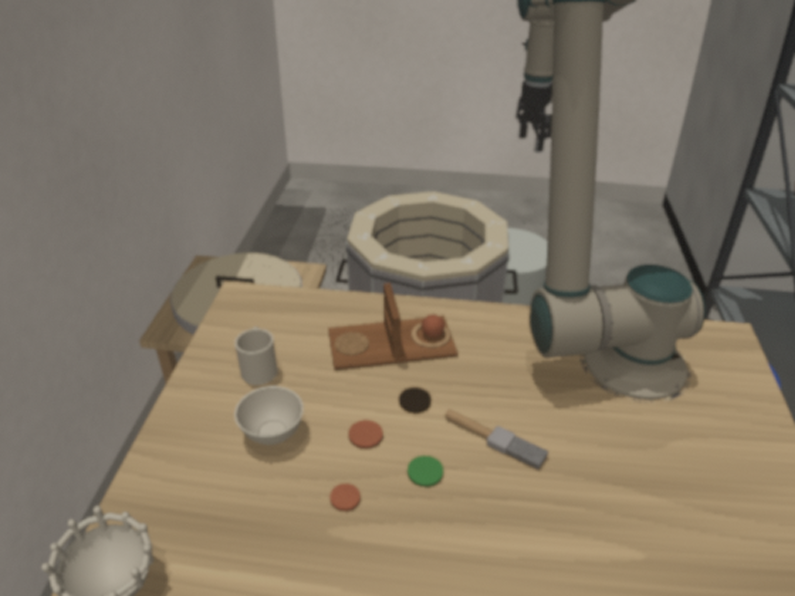

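```bash
python3 - <<'E'
from h import *
im=cv2.imread("pics/t0_raw.png")
x0,y0,x1,y1=90,140,300,260
cv2.imwrite("pics/c0.png",cv2.resize(im[y0:y1,x0:x1],None,fx=3.8,fy=3.8,interpolation=cv2.INTER_CUBIC))
hsv=cv2.cvtColor(im,cv2.COLOR_BGR2HSV)
for n in("t0","s0"):
    im=cv2.imread(f"pics/{n}_raw.png");hsv=cv2.cvtColor(im,cv2.COLOR_BGR2HSV)
    m=(((hsv[:,:,0]<9)|(hsv[:,:,0]>174))&(hsv[:,:,1]>110)&(hsv[:,:,2]>70)).astype(np.uint8)
    N,l,s,c=cv2.connectedComponentsWithStats(m)
    cn="top" if n=="t0" else "side"
    for i in range(1,N):
        if s[i,4]>120: print(n,s[i],c[i],world(cn,c[i],0.0095 if n=="t0" else 0.007))
# carrier corners (top picture 1.42x)
print(world("top",np.array([[316,229],[380,212],[415,340],[353,358]])/1.42,0.012))
print("grip",world("top",np.array([[333,288],[398,268],[333,294],[399,276]])/1.42,0.118))
print("pad",world("top",np.array([[354,242]])/1.42,0.015),"ball",world("top",np.array([[379,327]])/1.42,0.037),"ring",world("top",np.array([[378,326]])/1.42,0.017))
d=np.array([[572,205],[636,205],[693,246],[715,314],[693,383],[640,424],[570,424],[512,383],[489,314],[513,246]])/1.42
w=world("top",d,0.02);print("kiln",w.mean(0),np.linalg.norm(w-w.mean(0),axis=1))
E
```

```text
[[ 0.61802574  0.09985493  0.012     ]
 [ 0.65529997 -0.02224555  0.012     ]
 [ 0.41074087 -0.09556969  0.012     ]
 [ 0.37350332  0.02085951  0.012     ]]
grip [[ 0.49483153  0.05839231  0.118     ]
 [ 0.53379246 -0.05497909  0.118     ]
 [ 0.48425349  0.05802061  0.118     ]
 [ 0.51962652 -0.05710546  0.118     ]]
pad [[0.59459853 0.02600903 0.015     ]] ball [[ 0.43228507 -0.02605628  0.037     ]] ring [[ 0.43499166 -0.02452961  0.017     ]]
kiln [ 0.47147252 -0.45250579  0.02      ] [0.2164001  0.22159867 0.22030406 0.21368379 0.21091987 0.21614933
 0.21856016 0.22038605 0.21821986 0.21336027]
```

View pics/c0.png

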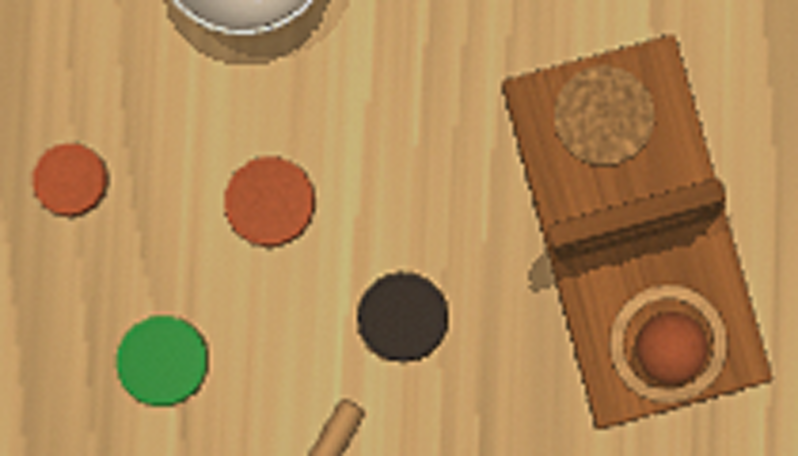

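```bash
python3 - <<'E'
from h import *
for n,cn in(("t0","top"),("s0","side")):
    im=cv2.imread(f"pics/{n}_raw.png");hsv=cv2.cvtColor(im,cv2.COLOR_BGR2HSV)
    for nm,P in(("large",(270,201)),("small",(70,179))):
        p=np.array(P)/3.8+(90,140)-.37
        g=world("top",p,0.01); q=pix(cn,g)[0]; 
        hs=hsv[int(round(q[1])),int(round(q[0]))].astype(int)
        m=((abs(hsv[:,:,0].astype(int)-hs[0])<5)&(hsv[:,:,1]>hs[1]-45)).astype(np.uint8)
        N,l,s,c=cv2.connectedComponentsWithStats(m); i=l[int(round(q[1])),int(round(q[0]))]
        print(cn,nm,hs,g[0],s[i],c[i],world(cn,c[i],0.01 if cn=="top" else 0.007))
P=np.array([[604,115],[669,344],[503,80],[674,36],[771,378],[599,429]])/3.8+(90,140)-.37
for p,z in zip(P,[.015,.017,.012,.012,.012,.012]): print(world("top",p,z))
G=np.array([[718,181],[723,203],[549,226],[551,243]])/3.8+(90,140)-.37
print("rail",world("top",G,.118))
# bowl, mug, brush
print(world("top",np.array([[219,180],[304,146],[342,140]])/1.42,.06),world("top",np.array([[261,350],[207,446]])/1.42,.01))
E
```

```text
top large [  9 178 175] [0.52720797 0.26376513 0.01      ] [149 181  24  24 442] [160.40723982 192.57918552] [[0.52703676 0.26449827 0.01      ]]
top small [  9 183 178] [0.5385648  0.40577847 0.01      ] [ 98 178  20  19 297] [107.67676768 186.79124579] [[0.53838113 0.40676952 0.01      ]]
side large [  9 137 143] [0.52720797 0.26376513 0.01      ] [245 296  25  20 379] [257.15567282 305.20844327] [[0.52515164 0.26812308 0.007     ]]
side small [  9 138 148] [0.5385648  0.40577847 0.01      ] [232 340  22  20 333] [242.61861862 349.71771772] [[0.53683473 0.41032097 0.007     ]]
[[0.59599359 0.02800963 0.015     ]]
[[ 0.43339855 -0.02319165  0.017     ]]
[[0.6195961  0.10137754 0.012     ]]
[[ 0.65578035 -0.020565    0.012     ]]
[[ 0.41165597 -0.09628086  0.012     ]]
[[0.37230606 0.02438622 0.012     ]]
rail [[ 0.53737741 -0.05060691  0.118     ]
 [ 0.52285861 -0.05428209  0.118     ]
 [ 0.5041125   0.0597248   0.118     ]
 [ 0.49293561  0.05801917  0.118     ]]
[[0.69580553 0.27978527 0.06      ]
 [0.76634496 0.12469826 0.06      ]
 [0.7804495  0.05391043 0.06      ]] [[0.38368165 0.19479432 0.01      ]
 [0.2038338  0.28623114 0.01      ]]
```

Request:
carry_out(moves=[100,1.48,3.96,0,-0.011,100,1.48,3.96,0,-0.011,100,1.48,3.96,0,-0.011,100,1.48,3.96,0,-0.011,100,1.48,3.96,0,-0.011,100,1.48,3.96,0,-0.011,100,1.48,3.96,0,-0.011,100,1.48,3.96,0,-0.011,100,1.48,3.96,0,-0.011,100,1.48,3.96,0,-0.009], squeeze=25)

```text
clock: 1.1
position: [0.3792, -0.1288, 0.1984]
ee_rot: [0.0, 0.988, 0.152, 0.0]
contact_force: [0.2, 0.4, 0.4]
width: 0.0852
```

Request:
carry_out(moves=[89,1.48,3.96,0,0,89,1.48,3.96,0,0,89,1.48,3.96,0,0,89,1.48,3.96,0,0,89,1.48,3.96,0,0,89,1.48,3.96,0,0,89,1.48,3.96,-2.5,0,89,1.48,3.96,-3,0,89,1.48,3.96,-3,0,89,1.48,3.96,-3,0])

```text
clock: 2.1
position: [0.5257, 0.2629, 0.0853]
ee_rot: [0.0, 0.988, 0.153, -0.0]
contact_force: [-0.4, -1.3, 0.8]
width: 0.076
```

Request:
carry_out(moves=[89,0,0,-2,0,89,0,0,-2,0,89,0,0,-1.5,0,89,0,0,-1,0,89,0,0,-0.5,0,89,0,0,-0.3,0,89,0,0,-0.2,0,89,0,0,-0.1,0,89,0,0,0,0,89,0,0,0,0])

```text
clock: 3.1
position: [0.526, 0.2614, 0.0112]
ee_rot: [-0.0, 0.988, 0.152, 0.0]
contact_force: [-0.7, 0.0, 0.3]
width: 0.0759
```

```bash
python3 - <<'E'
from h import *
s=manip.get_state();print(s["position"],s["width"])
u,v=pix("side",[.527,.265,.02])[0].astype(int);shot("side","s1",(u-60,v-55,u+60,v+35),6.5)
E
```

```text
[0.52595403 0.26135621 0.01120125] 0.0758740714209976
```

View pics/s1.png

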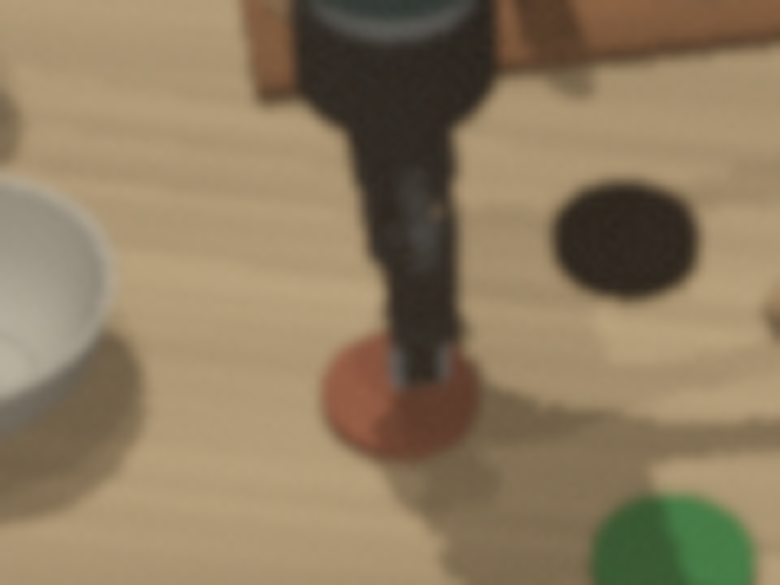

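```bash
python3 - <<'E'
from h import *
u,v=pix("side",[.527,.265,.02])[0].astype(int);o=np.array([u-60,v-55])
for z in(0.01,.015,.02,.025,.03): print(z,(pix("side",[.5145,.2976+.004,z])[0]-o+.5)*6.5)
print((pix("side",[.527,.265,.01])[0]-o+.5)*6.5)
E
```

```text
0.01 [413.85296304 456.77408376]
0.015 [413.57981143 448.31581726]
0.02 [413.30534671 439.80862396]
0.025 [413.02956121 431.25213784]
0.03 [412.7524472  422.64598985]
[397.25240784 383.20576919]
```

Request:
carry_out(moves=[89,0.1,0.3,-0.2,0,89,0,0,-0.2,0,89,0,0,-0.2,0,89,0,0,-0.2,0,89,0,0,-0.2,0,89,0,0,0,0,89,0,0,0,0,89,0,0,0,0,89,0,0,0,0,89,0,0,0,0])

```text
clock: 4.15
position: [0.5267, 0.2643, 0.0008]
ee_rot: [0.0, 0.988, 0.152, 0.0]
contact_force: [-0.1, -1.1, 0.1]
width: 0.0758
```

```bash
python3 - <<'E'
from h import *
s=manip.get_state();print(s["position"],s["width"],s["contact_force"])
u,v=pix("side",[.527,.265,.02])[0].astype(int)
shot("side","s2",(u-60,v-55,u+60,v+35),4)
a=cv2.imread("pics/s2.png")
u,v=pix("top",[.527,.265,.02])[0].astype(int);shot("top","t2",(u-60,v-45,u+60,v+45),4)
cv2.imwrite("pics/b2.png",np.vstack([a[100:],cv2.imread("pics/t2.png")[:340]]))
E
```

```text
[0.52671315 0.26428385 0.0008346 ] 0.07583627718455796 [-0.08629629 -1.05582876  0.07157471]
```

View pics/b2.png

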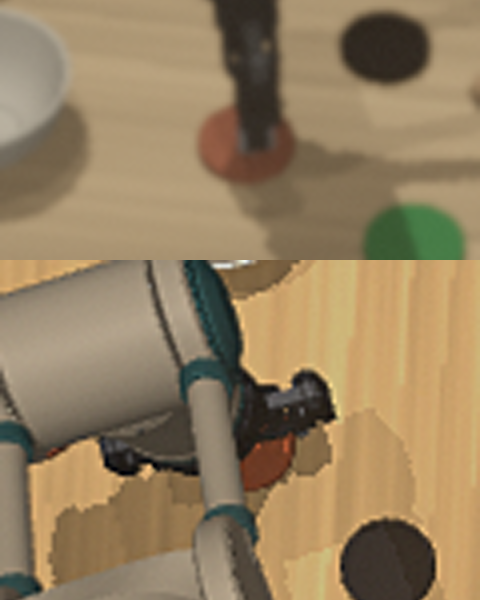

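```bash
python3 - <<'E'
from h import *
j=np.array([.402,-.916,0]);c=np.array([.231,-.526,.198])
for h in(-.01,0,.013,.03,.05): print(h,[(pix("side",c+s*.047*j+[0,0,h])[0]*1.42).round(1).tolist() for s in(-1,1)],[(pix("top",c+s*.047*j+[0,0,h])[0]*1.42).round(1).tolist() for s in(-1,1)])
R=cv2.Rodrigues(cam("side")[2])[0];print(-R.T@cam("side")[3])
E
```

```text
-0.01 [[534.2, 171.8], [518.2, 156.6]] [[657.9, 466.8], [710.0, 444.6]]
0 [[534.7, 168.2], [518.6, 153.1]] [[660.4, 467.7], [713.0, 445.3]]
0.013 [[535.3, 163.4], [519.2, 148.5]] [[663.8, 469.0], [717.0, 446.3]]
0.03 [[536.2, 157.2], [519.9, 142.5]] [[668.4, 470.7], [722.4, 447.7]]
0.05 [[537.2, 149.8], [520.7, 135.3]] [[674.0, 472.7], [728.9, 449.3]]
[0.37565835 1.05438104 0.90982195]
```

Request:
carry_out(moves=[70,0,0,0,0,70,0,0,0,0,70,0,0,0,0,70,0,0,0,0,70,0,0,0,0,70,0,0,0,0,70,0,0,0,0,70,0,0,0,0,70,0,0,0,0,70,0,0,0,0], squeeze=20)

```text
clock: 5.25
position: [0.5266, 0.2643, 0.0007]
ee_rot: [0.0, 0.988, 0.152, -0.0]
contact_force: [-0.4, 0.4, -0.2]
width: 0.06
```

Request:
carry_out(moves=[89,0,0,0,0,89,0,0,0,0,89,0,0,0,0,89,0,0,-0.2,0,89,0,0,-0.2,0,89,0,0,-0.2,0,89,0,0,-0.2,0,89,0,0,-0.2,0,89,0,0,0,0,89,0,0,0,0])

```text
clock: 6.25
position: [0.5266, 0.2643, -0.0094]
ee_rot: [0.0, 0.988, 0.152, -0.0]
contact_force: [-0.7, -0.7, 0.2]
width: 0.0758
```

Request:
carry_out(moves=[89,0,0,-0.1,0,89,0,0,-0.1,0,89,0,0,-0.1,0,89,0,0,-0.1,0,89,0,0,-0.1,0,89,0,0,-0.1,0,89,0,0,-0.1,0,89,0,0,-0.1,0,89,0,0,0,0,89,0,0,0,0])

```text
clock: 7.25
position: [0.5266, 0.2643, -0.0173]
ee_rot: [0.0, 0.988, 0.152, -0.0]
contact_force: [0.7, -0.0, 0.1]
width: 0.0758
```

```bash
python3 - <<'E'
from h import *
s=manip.get_state();print(s["position"],s["width"],s["contact_force"])
u,v=pix("side",[.527,.265,.02])[0].astype(int)
shot("side","s3",(u-40,v-30,u+40,v+30),8)
E
```

```text
[ 0.52658672  0.26426446 -0.01733423] 0.07584487577688323 [ 0.67336832 -0.00505927  0.09133259]
```

View pics/s3.png

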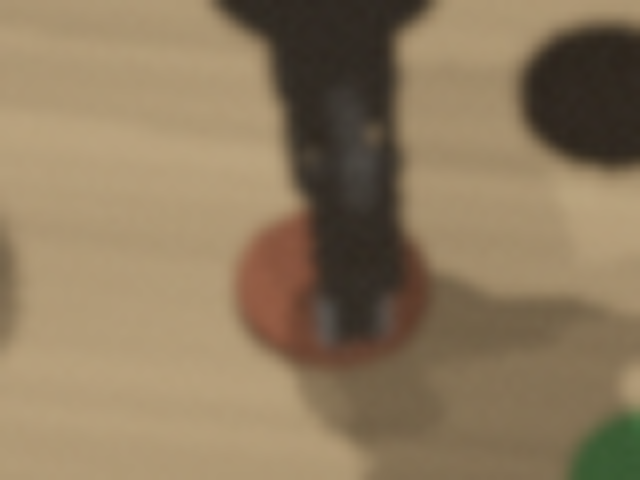

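Request:
carry_out(moves=[89,0,0,-0.2,0,89,0,0,-0.2,0,89,0,0,-0.2,0,89,0,0,-0.2,0,89,0,0,-0.1,0,89,0,0,-0.1,0,89,0,0,-0.1,0,89,0,0,-0.1,0,89,0,0,0,0,89,0,0,0,0])

```text
clock: 8.3
position: [0.5266, 0.2643, -0.0293]
ee_rot: [0.0, 0.988, 0.152, 0.0]
contact_force: [-0.1, -1.1, 0.3]
width: 0.076
```

Request:
carry_out(moves=[70,0,0,0,0,70,0,0,0,0,70,0,0,0,0,70,0,0,0,0,70,0,0,0,0,70,0,0,0,0,70,0,0,0,0,70,0,0,0,0,70,0,0,0,0,70,0,0,0,0])

```text
clock: 9.3
position: [0.5273, 0.2649, -0.028]
ee_rot: [-0.0, 0.988, 0.152, 0.001]
contact_force: [-1.5, 0.0, 7.3]
width: 0.0601
```

Request:
carry_out(moves=[89,0,0,0,0,89,0,0,0,0,89,0,0,0,0,89,0,0,-0.1,0,89,0,0,-0.1,0,89,0,0,-0.1,0,89,0,0,-0.1,0,89,0,0,-0.1,0,89,0,0,-0.1,0,89,0,0,-0.1,0])

```text
clock: 10.3
position: [0.5266, 0.2643, -0.0364]
ee_rot: [0.0, 0.988, 0.152, -0.0]
contact_force: [0.9, 0.1, -0.3]
width: 0.0756
```

Request:
carry_out(moves=[70,0,0,0,0,70,0,0,0,0,70,0,0,0,0,70,0,0,0,0,70,0,0,0,0,70,0,0,0,0,70,0,0,0,0,70,0,0,0,0,70,0,0,0,0,70,0,0,0,0])

```text
clock: 11.3
position: [0.5266, 0.2643, -0.0361]
ee_rot: [0.0, 0.988, 0.152, -0.0]
contact_force: [-1.9, 0.3, 4.7]
width: 0.0625
```

Request:
carry_out(moves=[65,0,0,0.1,0,65,0,0,0.2,0,65,0,0,0.4,0,65,0,0,0.6,0,65,0,0,1,0,65,0,0,1,0,65,0,0,1,0,65,0,0,1,0,65,0,0,0.7,0,65,0,0,0,0], squeeze=30)

```text
clock: 12.3
position: [0.5276, 0.2647, 0.0252]
ee_rot: [-0.0, 0.988, 0.152, 0.001]
contact_force: [-0.1, -0.1, -0.6]
width: 0.0623
```

```bash
python3 - <<'E'
from h import *
s=manip.get_state();print(s["position"],s["width"],s["contact_force"])
u,v=pix("side",[.527,.265,.05])[0].astype(int)
shot("side","s4",(u-40,v-25,u+40,v+35),8)
E
```

```text
[0.52760623 0.26467867 0.02521117] 0.062322280448008374 [-0.09505103 -0.09350796 -0.61576683]
```

View pics/s4.png

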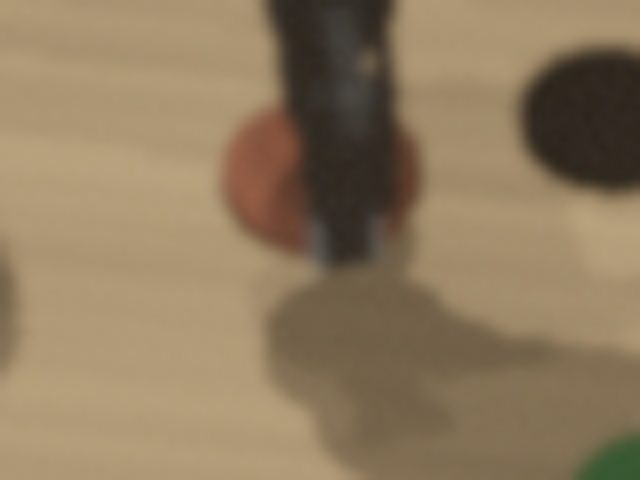

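Request:
carry_out(moves=[65,0.2,-0.9,0.6,0,65,0.5,-1.8,0.6,0,65,0.8,-2.7,0.6,0,65,0.95,-3.4,0.2,0,65,1.0,-3.4,0,0,65,1.0,-3.4,0,0,65,0.95,-3.0,0,0,65,0.75,-2.5,0,0,65,0.5,-1.7,0,0,65,0.2,-0.85,0,0])

```text
clock: 13.35
position: [0.5953, 0.0259, 0.0435]
ee_rot: [0.0, 0.988, 0.151, -0.0]
contact_force: [-0.4, 0.3, -0.2]
width: 0.062
```

Request:
carry_out(moves=[65,0,0,-0.5,0,65,0,0,-1,0,65,0,0,-1,0,65,0,0,-1,0,65,0,0,-1,0,65,0,0,-0.5,0,65,0,0,-0.2,0,65,0,0,0,0,65,0,0,0,0,65,0,0,0,0])

```text
clock: 14.35
position: [0.5956, 0.0277, -0.0078]
ee_rot: [0.0, 0.988, 0.152, 0.001]
contact_force: [-0.7, -0.3, -0.8]
width: 0.0622
```

Request:
carry_out(moves=[65,0,0,-0.2,0,65,0,0,-0.2,0,65,0,0,-0.2,0,65,0,0,-0.2,0,65,0,0,-0.2,0,65,0,0,-0.1,0,65,0,0,-0.1,0,65,0,0,-0.1,0,65,0,0,0,0,65,0,0,0,0])

```text
clock: 15.35
position: [0.5952, 0.0278, -0.0209]
ee_rot: [0.0, 0.988, 0.152, 0.0]
contact_force: [-1.0, -0.0, 2.6]
width: 0.062
```

Contact with the pad (2.6 N). Release and rise.

Request:
carry_out(moves=[80,0,0,0,0,90,0,0,0,0,90,0,0,0,0,90,0,0,0,0,90,0,0,0.3,0,90,0,0,1,0,90,0,0,2,0,90,0,0,3,0,90,0,0,3,0,90,0,0,2,0])

```text
clock: 16.35
position: [0.5964, 0.0277, 0.0949]
ee_rot: [0.0, 0.988, 0.152, 0.002]
contact_force: [-0.2, -0.4, 0.1]
width: 0.0767
```

```bash
python3 - <<'E'
from h import *
s=manip.get_state();print(s["position"],s["width"],s["contact_force"])
u,v=pix("side",[.55,.015,.05])[0].astype(int)
shot("side","s5",(u-70,v-55,u+70,v+50),5.5)
E
```

```text
[0.59637934 0.02773284 0.09493924] 0.07672522073144246 [-0.24991558 -0.36500947  0.09306294]
```

View pics/s5.png

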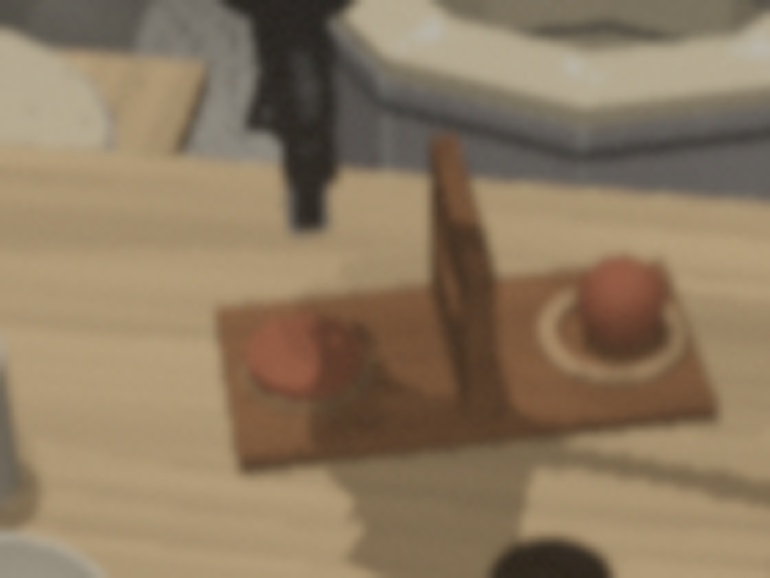

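Request:
carry_out(moves=[78,-0.2,1.5,0,0,78,-0.5,3.5,0,0,78,-0.7,4.5,0,0,78,-0.8,4.8,0,0,78,-0.8,4.8,0,0,78,-0.8,4.8,0,0,78,-0.8,4.7,0,0,78,-0.7,4.5,0,0,78,-0.4,3.3,0,0,78,-0.15,1.5,-1,0])

```text
clock: 17.4
position: [0.5351, 0.4111, 0.0813]
ee_rot: [-0.001, 0.988, 0.154, 0.0]
contact_force: [-0.4, 0.2, -1.4]
width: 0.0666
```

```bash
python3 - <<'E'
from h import *
print(manip.get_state()["position"])
shot("top","t6"); im=cv2.imread("pics/t6_raw.png")
x0,y0=pix("top",[.515,.005,.03])[0].astype(int)-[45,55]
cv2.imwrite("pics/c6.png",cv2.resize(im[y0:y0+110,x0:x0+90],None,fx=5.4,fy=5.4,interpolation=cv2.INTER_CUBIC))
hsv=cv2.cvtColor(im,cv2.COLOR_BGR2HSV)
q=pix("top",[.596,.028,.025])[0].round().astype(int);print(q,hsv[q[1],q[0]])
m=((hsv[:,:,0]<12)&(hsv[:,:,1]>140)&(hsv[:,:,1]<230)).astype(np.uint8)
for h in (8,9,10,11):
    m=((hsv[:,:,0]<=h)&(hsv[:,:,1]>150)).astype(np.uint8)
    N,l,s,c=cv2.connectedComponentsWithStats(m);i=l[q[1],q[0]];print(h,s[i],c[i],world("top",c[i],.025))
print(x0,y0)
E
```

```text
[0.53505338 0.41108233 0.08129687]
[249 169] [  9 180 170]
8 [     0      0    560    420 235064] [279.57492002 209.51536177] [[ 0.48945188 -0.05874653  0.025     ]]
9 [238 158  23  23 382] [249.         169.16753927] [[0.59636794 0.02673607 0.025     ]]
10 [238 158  23  23 421] [248.90261283 169.08788599] [[0.59657729 0.027006   0.025     ]]
11 [238 158  23  23 427] [248.87822014 169.04918033] [[0.59668101 0.02707525 0.025     ]]
211 144
```

View pics/c6.png

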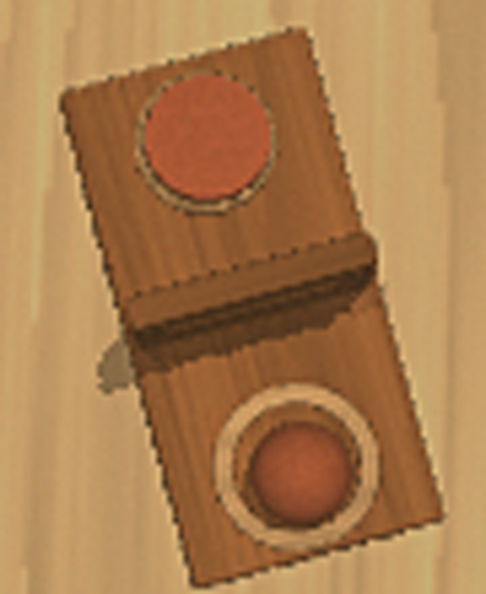

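Request:
carry_out(moves=[78,0,0,-1,0,78,0,0,-2,0,78,0,0,-2,0,78,0,0,-2,0,78,0,0,-1,0,78,0,0,-0.5,0,78,0,0,-0.5,0,78,0,0,-0.5,0,78,0,0,0,0,78,0,0,0,0])

```text
clock: 18.45
position: [0.5369, 0.407, -0.0128]
ee_rot: [-0.0, 0.988, 0.152, 0.0]
contact_force: [-0.8, -0.2, 0.4]
width: 0.0665
```

Request:
carry_out(moves=[78,0.1,0,-0.4,0,78,0,0,-0.4,0,78,0,0,-0.4,0,78,0,0,-0.3,0,78,0,0,-0.2,0,78,0,0,-0.2,0,78,0,0,-0.2,0,78,0,0,0,0,78,0,0,0,0,78,0,0,0,0], squeeze=20)

```text
clock: 19.45
position: [0.5378, 0.4069, -0.0341]
ee_rot: [-0.0, 0.988, 0.152, 0.0]
contact_force: [0.1, -0.0, -0.5]
width: 0.0666
```

Request:
carry_out(moves=[54,0,0,0,0,54,0,0,0,0,54,0,0,0,0,54,0,0,0,0,54,0,0,0,0,54,0,0,0,0,54,0,0,0,0,54,0,0,0,0,54,0,0,0,0,54,0,0,0,0])

```text
clock: 20.45
position: [0.5378, 0.4069, -0.0339]
ee_rot: [-0.0, 0.988, 0.152, 0.0]
contact_force: [-1.1, 0.9, 5.2]
width: 0.0507
```

Request:
carry_out(moves=[48,0,0,0.1,0,48,0,0,0.2,0,48,0,0,0.5,0,48,0,0,1,0,48,0,0,1.5,0,48,0,0,1.5,0,48,0,0,1.5,0,48,0,0,1.2,0,48,0,0,0.5,0,48,0,0,0,0], squeeze=30)

```text
clock: 21.45
position: [0.5383, 0.4072, 0.0472]
ee_rot: [-0.0, 0.988, 0.152, 0.001]
contact_force: [-0.4, -0.6, -0.4]
width: 0.0504
```

Request:
carry_out(moves=[48,0.1,-1,0.5,0,48,0.3,-2,0.5,0,48,0.5,-3,0.5,0,48,0.7,-3.8,0.5,0,48,0.8,-4.4,0,0,48,0.8,-4.6,0,0,48,0.8,-4.6,0,0,48,0.8,-4.4,0,0,48,0.6,-4,0,0,48,0.4,-3.1,0,0])

```text
clock: 22.45
position: [0.595, 0.0535, 0.0656]
ee_rot: [0.001, 0.988, 0.151, -0.001]
contact_force: [1.1, 0.4, 0.0]
width: 0.0504
```

Request:
carry_out(moves=[48,0.0,-2,0,0,48,0,-1,0,0,48,0,-0.1,0,0,48,0,0,-0.5,0,48,0,0,-1,0,48,0,0,-1,0,48,0,0,-1,0,48,0,0,-0.5,0,48,0,0,0,0,48,0,0,0,0])

```text
clock: 23.45
position: [0.5958, 0.0269, 0.0256]
ee_rot: [0.0, 0.988, 0.152, -0.0]
contact_force: [-0.2, -0.0, -1.0]
width: 0.0505
```

Now 3.45 cm down to first contact.

Request:
carry_out(moves=[48,0,0.05,-0.7,0,48,0,0,-0.7,0,48,0,0,-0.6,0,48,0,0,-0.5,0,48,0,0,-0.3,0,48,0,0,-0.2,0,48,0,0,-0.2,0,48,0,0,-0.2,0,48,0,0,0,0,48,0,0,0,0])

```text
clock: 24.45
position: [0.5957, 0.0273, -0.0082]
ee_rot: [0.0, 0.988, 0.152, 0.0]
contact_force: [-0.2, -0.1, 0.3]
width: 0.0501
```

Request:
carry_out(moves=[48,0,0,-0.05,0,48,0,0,-0.05,0,48,0,0,0,0,65,0,0,0,0,75,0,0,0,0,75,0,0,0,0,75,0,0,0,0,75,0,0,0,0,75,0,0,0.3,0,75,0,0,1,0])

```text
clock: 25.45
position: [0.5947, 0.0273, 0.0032]
ee_rot: [-0.0, 0.988, 0.152, -0.001]
contact_force: [0.1, -0.2, -1.0]
width: 0.064
```

Request:
carry_out(moves=[75,0,0,1.5,0,75,0,0,2.5,0,75,0,0,3,0,75,0,0,3,0,60,0,0,2.5,0.05,60,-1,0,1.5,0.1,60,-1,-0.4,0,0.14,60,-1,-0.5,0,0.14,60,-1,-0.5,0,0.14,60,-1,-0.5,0,0.14])

```text
clock: 26.45
position: [0.5453, 0.0081, 0.1447]
ee_rot: [0.0, 0.872, 0.489, 0.0]
contact_force: [0.2, -0.6, -0.4]
width: 0.0514
```

Request:
carry_out(moves=[60,-1,-0.5,0,0.14,60,-1,0,0,0.14,60,-1,0,0,0.14,60,-0.2,0,0,0.14,60,0,0,0,0.14,60,0,0,0,0.1,60,0,0,0,0.05,60,0,0,0,0,60,0,0,0,0,60,0,0,0,0])

```text
clock: 27.45
position: [0.5137, 0.0033, 0.144]
ee_rot: [0.0, 0.596, 0.803, 0.0]
contact_force: [-0.2, 0.2, -0.5]
width: 0.0511
```

```bash
python3 - <<'E'
from h import *
s=manip.get_state();print(s["position"],s["width"],s["qpos"]);w,x,y,z=s["ee_rot"]
print("jaw",np.degrees(np.arctan2(y*y-x*x,2*x*y)))
shot("side","s7"); shot("top","t7")
u,v=pix("side",[.52,.01,.08])[0].astype(int)
im=cv2.imread("pics/s7_raw.png")[v-60:v+50,u-75:u+75];cv2.imwrite("pics/c7.png",cv2.resize(im,None,fx=5.2,fy=5.2,interpolation=cv2.INTER_CUBIC))
E
```

```text
[0.51368475 0.00327303 0.1440445 ] 0.05110479696129844 [-1.29152713e-01  2.21982510e-01  1.72182561e+00  1.42299249e-05
  1.19724053e+00 -4.23421924e-01]
jaw 16.86008651191103
```

View pics/c7.png

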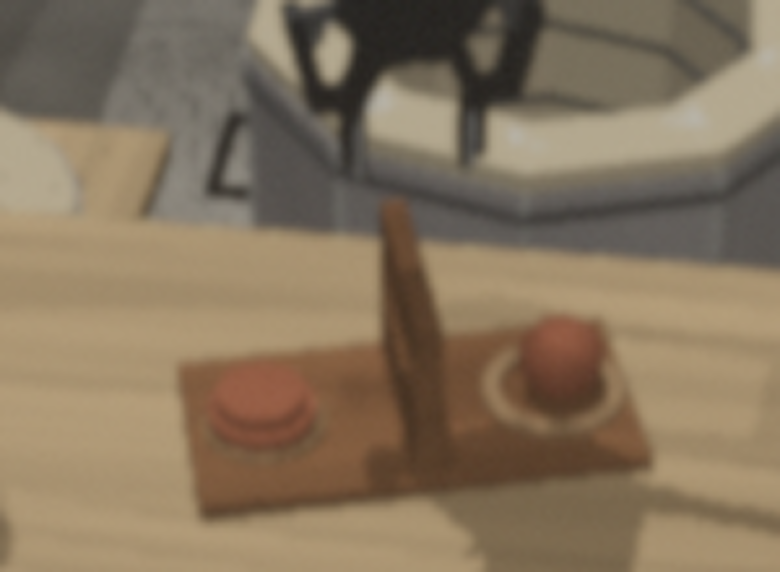

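Request:
carry_out(moves=[60,0.05,0,-1,0,60,0,0,-1.5,0,60,0,0,-1.5,0,60,0,0,-1.5,0,60,0,0,-1.5,0,60,0,0,-1,0,60,0,0,-0.7,0,60,0,0,-0.5,0,60,0,0,-0.2,0,60,0,0,0,0])

```text
clock: 28.55
position: [0.5143, 0.0033, 0.0497]
ee_rot: [0.0, 0.596, 0.803, 0.0]
contact_force: [0.2, -0.6, 0.0]
width: 0.0509
```

Request:
carry_out(moves=[50,0,0,0,0,40,0,0,0,0,35,0,0,0,0,30,0,0,0,0,26,0,0,0,0,23,0,0,0,0,20,0,0,0,0,17,0,0,0,0,14,0,0,0,0,12,0,0,0,0], squeeze=25)

```text
clock: 29.55
position: [0.5148, 0.0034, 0.0499]
ee_rot: [0.0, 0.595, 0.803, 0.0]
contact_force: [3.0, 1.3, 0.1]
width: 0.0159
```

Request:
carry_out(moves=[5,0,0,0,0,5,0,0,0,0,5,0,0,0,0,5,0,0,0.05,0,5,0,0,0.1,0,5,0,0,0.1,0,5,0,0,0.2,0,5,0,0,0.2,0,5,0,0,0.1,0,5,0,0,0,0], squeeze=90)

```text
clock: 30.55
position: [0.514, 0.0033, 0.0573]
ee_rot: [-0.0, 0.596, 0.803, -0.0]
contact_force: [0.2, -0.1, -7.2]
width: 0.0152
```

```bash
python3 - <<'E'
from h import *
s=manip.get_state();print({k:s[k] for k in("position","width","contact_force","moment")})
E
```

```text
{'position': array([0.51397968, 0.00327507, 0.05725275]), 'width': 0.015184913856272245, 'contact_force': array([ 0.22747484, -0.13453418, -7.24529855]), 'moment': array([-0.02068481, -0.0073304 ,  0.0004904 ])}
```

Request:
carry_out(moves=[5,0,0,0.2,0,5,0,0,0.6,0,5,0,0,1.0,0,5,0,0,1.5,0,5,0,0,1.8,0,5,0,0,1.8,0,5,0,0,1.5,0,5,0,0,1.2,0,5,0,0,0.8,0,5,0,0,0.4,0])

```text
clock: 31.55
position: [0.5144, 0.0032, 0.1662]
ee_rot: [0.001, 0.595, 0.803, 0.0]
contact_force: [0.1, -0.0, -7.3]
width: 0.0151
```

Request:
carry_out(moves=[5,0,0,0.1,0,5,0,0,0,0,5,0,-0.15,0,0,5,-0.03,-0.35,0,0,5,-0.05,-0.6,0,0,5,-0.08,-0.85,0,0,5,-0.1,-1.1,0,0,5,-0.13,-1.35,0,0,5,-0.15,-1.6,0,0,5,-0.17,-1.8,0,0])

```text
clock: 32.55
position: [0.5068, -0.0762, 0.1663]
ee_rot: [0.0, 0.596, 0.803, -0.0]
contact_force: [0.9, 0.3, -7.4]
width: 0.0148
```

Request:
carry_out(moves=[5,-0.19,-2,0,0,5,-0.19,-2,0,0,5,-0.19,-2,0,0,5,-0.19,-2,0,0,5,-0.19,-2,0,0,5,-0.19,-2,0,0,5,-0.19,-2,0,0,5,-0.19,-2,0,0,5,-0.19,-2,0,0,5,-0.19,-2,0,0])

```text
clock: 33.55
position: [0.4872, -0.2767, 0.1661]
ee_rot: [0.0, 0.596, 0.803, -0.0]
contact_force: [0.7, 0.6, -7.4]
width: 0.0149
```

Request:
carry_out(moves=[5,-0.19,-2,0,0,5,-0.19,-2,0,0,5,-0.19,-2,0,0,5,-0.19,-2,0,0,5,-0.19,-2,0,0,5,-0.19,-1.9,0,0,5,-0.17,-1.7,0,0,5,-0.14,-1.4,0,0,5,-0.11,-1.1,0,0,5,-0.08,-0.8,0,0])

```text
clock: 34.55
position: [0.4716, -0.4446, 0.1661]
ee_rot: [-0.0, 0.596, 0.803, 0.0]
contact_force: [0.7, 0.9, -7.3]
width: 0.0147
```

Request:
carry_out(moves=[5,-0.05,-0.5,0,0,5,-0.03,-0.3,0,0,5,0,-0.1,0,0,5,0,0,0,0,5,0,0,0,0,5,0,0,0,0,5,0,0,0,0,5,0,0,0,0,5,0,0,0,0,5,0,0,0,0])

```text
clock: 35.55
position: [0.4708, -0.4527, 0.1662]
ee_rot: [0.0, 0.595, 0.803, 0.0]
contact_force: [0.3, 0.7, -6.8]
width: 0.0151
```

```bash
python3 - <<'E'
from h import *
s=manip.get_state();print({k:s[k] for k in("clock","position","width","contact_force","moment")}, abs(s["qd"]).max())
shot("side","s8"); shot("top","t8")
a=cv2.resize(cv2.imread("pics/s8_raw.png")[60:300,180:430],None,fx=1.6,fy=1.6); b=cv2.resize(cv2.imread("pics/t8_raw.png")[120:360,310:560],None,fx=1.6,fy=1.6)
cv2.imwrite("pics/b8.png",np.hstack([a,b]))
E
```

```text
{'clock': 35.55, 'position': array([ 0.47080481, -0.4526928 ,  0.1662059 ]), 'width': 0.015089353351980398, 'contact_force': array([ 0.27319306,  0.67410853, -6.78417189]), 'moment': array([-0.02160129, -0.02954164,  0.01193773])} 0.005280980690462749
```

View pics/b8.png

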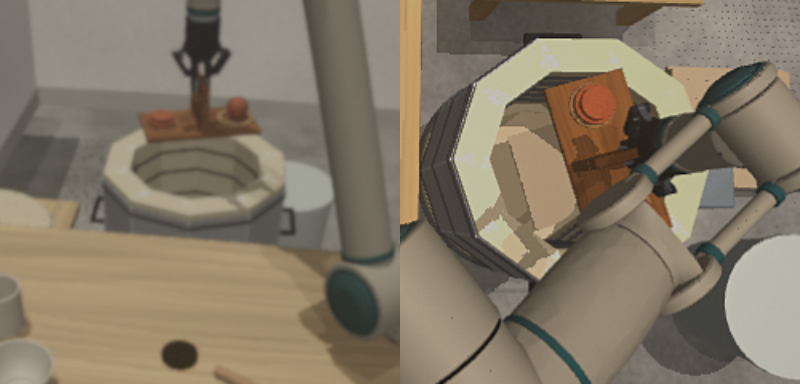

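```bash
python3 -c "
from rig import manip; print(manip.sign_off())"
```

```text
the job is handed in; nothing more can be done
None
```

The carrier is loaded and held level and still over the middle of the kiln, and I handed the job in at about 36 s. Sign-off reports no verdict.

**What I did:** I set the large terracotta disc on the cork pad and the small one on top of it, ignoring the black and green look-alikes. I then gripped the carrier by its rail at 90 N, lifted it slowly and carried it gently across.

**Last checks:**
- **Large disc:** measured about 1 mm from the pad's middle.
- **Small disc:** sits centred by eye in the pictures; I did not measure it.
- **Stack and ball:** both are still aboard in the final side picture.
- **Carrier:** within a few mm of my kiln-centre estimate. The underside works out at about 95 mm above the rim, and the measured load of about 7 N shows it hangs only from the gripper. Joint speeds were near zero.
- **Bowl, mug and brush:** I did not touch them, and the parts in the last side picture look in place.

**What disagreed:**
- **Tool height:** the fingertips were about 38 mm above where the reported tool position put them. My first close on the large disc passed above it, and the second pressed on its top with about 7 N. I corrected for this in every later move.
- **Side camera:** it placed the discs about 4 mm off the top camera in y. I used the top camera, and the pad placement agreed with it.
- **Finger opening:** it read about 1.5 mm small on both discs.

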